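# Bring the scanner charging dock back on line

## Task

Bring the scanner charging dock back on line with your fingertips: on the power strip press down the raised end of the red rocker until it is fully over, then do the same with the yellow rocker, and after that press the green button on the dock all the way in and let it come up again. Leave the blue rocker switched on, do not press the black button, and do not pick up or push about the scanners or anything else on the desk.

Things in the scene. Friction and masses are not known exactly. Their poses are not given: they have to be found in the camera images.
- strip: aluminium power strip with black ends, 80 x 250 x 44 mm, fixed to the desk; origin at the centre of its underside; x across it, away from the robot, y along it. Three rockers (red, yellow, blue, in any order) sit on its top in a row along y, 75 mm apart, the middle one over the origin
- red_module: black bezel of the red rocker, 64 x 42 x 6 mm, fixed on top of the power strip; origin at the centre of its underside (the strip's top, 44 mm above the desk); axes as the strip's. The pivot of the rocker runs along the strip's y, straight above this origin, 6 mm up
- red_far (a point): point on the top face of the far (+x) half of the red rocker, on its centre line, 16 mm from the crease; it moves with the rocker: about 62 mm above the desk when the far end is up, 56 mm when it is fully down
- red (a joint): red rocker (mains): a shallow V, 28 mm wide, two halves each 24 mm long, along the strip's x. 0 = off: the far half slopes up at 0.4 rad (its end 9 mm higher than the level near half); 0.4 rad = on, at the stop: the far half lies level, 12 mm above the strip's top, and the near half is up. Stays where it is left; about 0.05 N m moves it (some 3 N near the end). Starts off.
- yellow_module: black bezel of the yellow rocker, 64 x 42 x 6 mm, fixed on top of the power strip; origin at the centre of its underside (the strip's top, 44 mm above the desk); axes as the strip's. The pivot of the rocker runs along the strip's y, straight above this origin, 6 mm up
- yellow_far (a point): point on the top face of the far (+x) half of the yellow rocker, on its centre line, 16 mm from the crease; it moves with the rocker: about 62 mm above the desk when the far end is up, 56 mm when it is fully down
- yellow (a joint): yellow rocker (charger): a shallow V, 28 mm wide, two halves each 24 mm long, along the strip's x. 0 = off: the far half slopes up at 0.4 rad (its end 9 mm higher than the level near half); 0.4 rad = on, at the stop: the far half lies level, 12 mm above the strip's top, and the near half is up. Stays where it is left; about 0.05 N m moves it (some 3 N near the end). Starts off.
- blue_module: black bezel of the blue rocker, 64 x 42 x 6 mm, fixed on top of the power strip; origin at the centre of its underside (the strip's top, 44 mm above the desk); axes as the strip's. The pivot of the rocker runs along the strip's y, straight above this origin, 6 mm up
- blue_far (a point): point on the top face of the far (+x) half of the blue rocker, on its centre line, 16 mm from the crease; it moves with the rocker: about 62 mm above the desk when the far end is up, 56 mm when it is fully down
- blue (a joint): blue rocker (computer): a shallow V, 28 mm wide, two halves each 24 mm long, along the strip's x. 0 = off: the far half slopes up at 0.4 rad (its end 9 mm higher than the level near half); 0.4 rad = on, at the stop: the far half lies level, 12 mm above the strip's top, and the near half is up. Stays where it is left; about 0.05 N m moves it (some 3 N near the end). Starts on.
- dock: grey charging dock, a slab 190 x 240 x 30 mm fixed to the desk, origin at the centre of its underside, x away from the robot; on its far half (x = +60 mm, y = +-60 mm) two black pockets 70 mm high hold a scanner each; on its near half (x = -60 mm, y = +-60 mm) sit two round push buttons, a green and a black one, on either side
- green_base: fixed aluminium housing of the green button, a disc 46 mm across and 12 mm high on the dock's top, 30 mm above the desk; origin at the centre of its underside
- green_top (a point): centre of the top of the green button's cap, 53 mm above the desk when up (11 mm proud of the housing), 46 mm when fully down; moves with the cap
- green (a joint): green push button, cap 30 mm across (starts the charging): travel straight down in m, 0 = up, 0.007 = fully down, where it takes 4.5 N; a spring brings it back up
- black_base: fixed aluminium housing of the black button, a disc 46 mm across and 12 mm high on the dock's top, 30 mm above the desk; origin at the centre of its underside
- black_top (a point): centre of the top of the black button's cap, 53 mm above the desk when up (11 mm proud of the housing), 46 mm when fully down; moves with the cap
- black (a joint): black push button, cap 30 mm across (must not be pressed): travel straight down in m, 0 = up, 0.007 = fully down, where it takes 4.5 N; a spring brings it back up
- scanner1: handheld scanner standing loose in a pocket of the dock, black, 28 x 76 x 165 mm, its top 195 mm above the desk; loose, origin at the centre of its underside
- scanner2: the other handheld scanner, the same, in the other pocket; loose, origin at the centre of its underside
- mouse: black computer mouse, 105 x 60 x 34 mm; loose, origin at the centre of its underside
- stapler: red and black stapler, 140 x 36 x 48 mm, long along x; loose, origin at the centre of its underside
- mug: blue mug, 84 mm across, 95 mm high, handle at +y; loose, origin at the centre of its underside
- duster: black and orange air duster standing on its handle, 186 mm high, nozzle along +x, 110 mm from the middle; loose, origin at the centre of its underside
- tape: yellow tape measure, 75 x 40 x 70 mm; loose, origin at the centre of its underside

How it is judged:
On the way, in this order (a step that is already met when the one before it is completed fails the run):
1. the red rocker is pressed fully over by the fingers (above 0.34 rad) (value of joint red above 0.34 rad and contact force between the fingers and red_module above 0.5 N), for 0.05 s.
2. the yellow rocker is pressed fully over by the fingers (above 0.34 rad) (value of joint yellow above 0.34 rad and contact force between the fingers and yellow_module above 0.5 N), for 0.05 s.
3. the green button is pressed in by the fingers (at least 5 of its 7 mm) (value of joint green above 0.005 m and contact force between the fingers and green_base above 0.5 N), for 0.05 s.
At the end, for the whole second after the job is handed in: Red and yellow rockers on (above 0.34 of 0.4 rad), blue still on (above 0.3 rad), both buttons up again (within 1.5 mm), both scanners standing in their pockets (within 15 mm, tilted less than 0.2 rad) (value of joint each of red, yellow above 0.34 rad and value of joint blue above 0.3 rad and value of joint each of green, black below 0.0015 m and angle between each of scanner1, scanner2's own z axis and vertical below 0.2 rad and distance of each of scanner1, scanner2 from where it was at the start of the episode below 0.015 m); the robot touches nothing.
It fails at once if the yellow rocker is moved over (past 0.2 rad) before the red one is on (value of joint yellow above 0.2 rad and value of joint red below 0.34 rad).
It fails at once if the green button is pressed (past 3 mm) before both the red and yellow rockers are on (value of joint green above 0.003 m and value of joint any of red, yellow below 0.34 rad).
It fails at once if the blue rocker is moved off its on position (below 0.3 rad) or the black button is pressed (past 3 mm) (value of joint blue below 0.3 rad or value of joint black above 0.003 m).
It fails at once if a scanner is lifted or shifted by more than 15 mm (distance of any of scanner1, scanner2 from where it was at the start of the episode above 0.015 m).
It fails at once if another loose thing on the desk is lifted or shifted by more than 25 mm (distance of any of mouse, stapler, mug, duster, tape from where it was at the start of the episode above 0.025 m).
It also fails if it takes over 54 s, if anything falls off the work surface, if the arm or the gripper's body presses on something with over 40 N, if the wrist force passes 120 N, or if a joint passes its speed limit or range.

## Robot

A 6-joint arm with a two-finger parallel gripper is mounted at the origin on the work surface. World frame = base frame: x ahead of the robot, y to its left, z up, the work surface at z = 0. Lengths are in m, angles in rad, forces in N, time in s.
With the tool pointing down it reaches from about 0.425 to 0.95 m from the base axis. Payload 3.5 kg.
Tool frame: the origin (TCP) lies on the centre line of the jaws, within the pads' length; the fingertips stand 19 mm ahead of it and the grasp point (between the pads) is the TCP; z points along the fingers, y is the line along which they close (so a half turn about z gives the same grasp; the last joint's range is limited). The gripper opens to 85 mm and grips with 20 to 120 N. Pads are 22 mm wide; open, the fingers measure 114 mm over their backs; the gripper's body (76 mm by 85 mm) begins 54 mm behind the grasp point. The pads swing forward as they close: fully open they stand 13 mm farther back than shut.
Start: joints at [-0.15, 0.286, 1.577, -0, 1.279, -0.15], TCP at [0.675, 0, 0.25] pointing down, gripper open.
Joint ranges: [-2.77, 2.77], [-0.9, 2.22], [0.21, 2.48], [-1.53, 4.67], [0.24, 2.81], [-2.84, 2.84]. Speed limits (rad/s): [2.79, 2.79, 3.14, 3.14, 3.14, 3.14].

## Interface

Orientations are given as a unit quaternion [x, y, z, w].
In Python, from plant import ctrl, imaging gives the robot as it stands. The module is installed in compiled form; this text tells all that it offers.
- The arm moves only by the shell command python3 -m handwheel 'ROWS' [OPENING] [FORCE]. ROWS is JSON, one flat list of numbers, 6 for each row, row after row: the shift along the world's x, y, z in units of 150 mm (1.0 is 150 mm), then the turn, a rotation vector about the world's x, y, z in units of 90 degrees (1.0 is 90 degrees). In form: [tx, ty, tz, rx, ry, rz, tx, ty, tz, rx, ry, rz, ...]. A call has 1 to 5 rows; each row shifts and turns the commanded pose from where the row before left it; what a row does not reach is not made up. A row lasts 1/12 s, in which the tool goes at most 41.7 mm and 7.16 degrees, less where a joint would pass 70% of its speed; a pose out of reach is approached as far as the arm can. A call with a number of a shift or a turn outside -1 to 1 is refused whole. A call with a gripper value outside its range is refused whole. OPENING is the opening, from 0 (shut) to 1 (fully open), set as the call begins (- or left out, the last holds). The fingers move at their own pace and stop on an object; FORCE is the grip in N (left out, the last holds). Time passes only in rows, so rows that do not move let the fingers close. It gives the time, the measured TCP pose, the force, the opening and the grip force at its end, in the units of the state.
- ctrl.get_state(): the state, without advancing time (a new reading comes with each control period).
- imaging.read_camera(name): name is "scene" or "side" or "wrist"; returns (picture, depth): 480x640x3 uint8, blue, green, red; 480x640 float32, m along the optical axis (not along the pixel's ray), 0 where there is no reading.
- imaging.get_calibration(name): a dict with "fovy" (degrees; the focal length in pixels is half the picture's height over the tangent of half this angle, whatever the lens; pixels are square), "cx", "cy" (the principal point, pixels), "distortion" ([k1, k2, p1, p2, k3] as OpenCV has them; the pictures are not rectified), "R" (3x3) and "t" (3): a world point X has camera coordinates R X + t. Camera axes: x right, y down, z forward; pixel columns grow to the right and rows downward; lengths in m; the calibration is good to about 2 mm. A picture is of the moment at which its call begins: read the wrist's pose just before it. get_calibration takes no time and is no camera call; for the wrist camera it gives the pose at the moment of the call.
- ctrl.sign_off(): hands the job in; it is judged then, once.
The state is a dict: "time": time; "qpos": joint angles; "dq": joint speeds; "joint_efforts": joint torques, N m; "eef_pos": TCP position; "tcp_rot": TCP orientation; "contact_force": force on the tool from outside, world axes, zero at the start; "wrist_torque": the same for the moment, N m; "opening": opening from 0.0 (shut) to 1.0 (fully open); "finger_force": force on a finger pad.
Only numpy, scipy, OpenCV 4.12 (cv2) and the standard library are available. Lean on these libraries where they do the work, as an engineer would, in place of code of your own. Each camera call takes 0.05 s, during which the arm holds its last target. There are 200 camera calls.

## Working session

There is one attempt and no reset: what is moved stays moved. The work goes in short steps, Python scripts to look and compute and a shell command to move; the robot and the scene stay as the last step left them, time stands still between calls to the robot, and variables do not carry over. Pictures are saved under pics/ and viewed, at most 10 in all, crops included, and the job is handed in when it is done.

```bash
mkdir -p pics
cat > h.py <<'E'
import numpy as np, cv2
from plant import ctrl, imaging
def K(c):
    f=240/np.tan(np.radians(c["fovy"])/2); return np.array([[f,0,c["cx"]],[0,f,c["cy"]],[0,0,1]])
def ray(c,uv):
    p=cv2.undistortPoints(np.array([[uv]],float),K(c),np.array(c["distortion"],float))[0,0]
    R=np.array(c["R"]);t=np.array(c["t"]); return -R.T@t, R.T@np.array([p[0],p[1],1.])
def onz(c,uv,z):
    o,d=ray(c,uv); return o+d*(z-o[2])/d[2]
def atd(c,uv,D):
    o,d=ray(c,uv); u,v=map(int,uv); w=D[v-1:v+2,u-1:u+2]; return o+d*np.median(w)
E
python3 - <<'E'
from h import *
import pickle
o={}
for n in("scene","side"):
    c=imaging.get_calibration(n);p,D=imaging.read_camera(n);cv2.imwrite(f"pics/{n}0.png",p);o[n]=(c,p,D)
pickle.dump(o,open("o.pkl","wb"));print(ctrl.get_state())
E
```

```text
{'time': 0.1, 'qpos': array([-1.49965876e-01,  2.87124843e-01,  1.57802654e+00,  2.27537873e-05,
        1.27859893e+00, -1.49979674e-01]), 'dq': array([-1.28960006e-05, -3.16010095e-03, -2.87434878e-03,  4.42315903e-04,
        7.87838908e-04, -1.81191522e-03]), 'joint_efforts': array([ 1.14915063e-03, -4.07295120e+01, -2.93698221e+01, -1.06323112e-04,
        3.42678482e-03, -4.41654265e-06]), 'eef_pos': array([6.74449775e-01, 1.40840646e-04, 2.49055799e-01]), 'tcp_rot': array([ 7.07103817e-01,  7.07108922e-01, -6.31543579e-04, -8.74729816e-04]), 'contact_force': array([-0.19302077, -0.31064732, -0.16888973]), 'wrist_torque': array([-0.01218445,  0.00683285, -0.0391183 ]), 'finger_force': 0.0, 'opening': 0.999253122313339}
```

View pics/scene0.png

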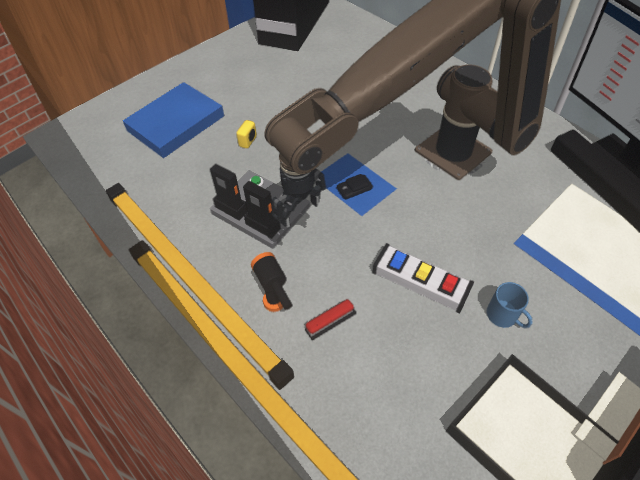

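View pics/side0.png

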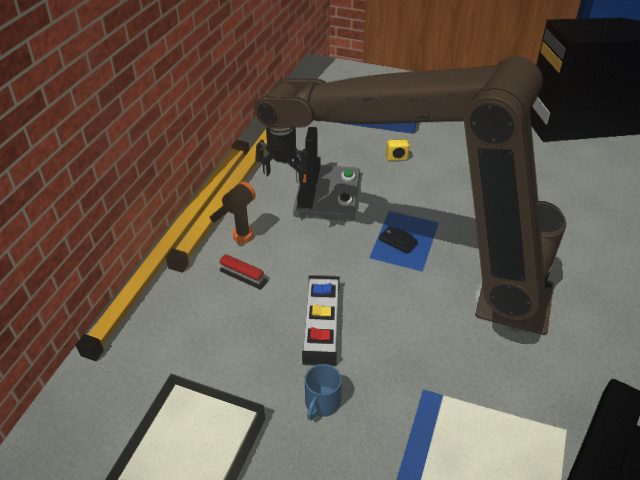

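The scene picture shows the strip with blue (398,260), yellow (424,272) and red (451,284). The side picture shows the strip at (322,312), green (348,174) and black (346,198). I'll enlarge these areas.

Run:
```python
from h import *
import pickle
o=pickle.load(open("o.pkl","rb"))
s=o["scene"][1];d=o["side"][1]
r=lambda im,x,y,w,h:cv2.resize(im[y:y+h,x:x+w],(400,300),interpolation=cv2.INTER_CUBIC)
a=np.vstack([np.hstack([r(s,370,232,112,84),r(d,264,272,120,90)]),np.hstack([r(s,210,150,112,84),r(d,290,152,80,60)])])
cv2.imwrite("pics/crop1.png",a)
def seg(n,lo,hi,box):
    c,p,D=o[n];x,y,w,h=box;q=cv2.cvtColor(p[y:y+h,x:x+w],cv2.COLOR_BGR2HSV);m=cv2.inRange(q,lo,hi)
    k,l,st,ce=cv2.connectedComponentsWithStats(m);i=1+np.argmax(st[1:,4]);return c,ce[i]+[x,y],st[i,4],D
for n,b,g in(("scene",(370,232,112,84),(240,165,40,30)),("side",(296,272,50,95),(335,160,30,25))):
  for nm,lo,hi,z,bb in(("red",(0,150,80),(8,255,255),.058,b),("yel",(20,150,80),(35,255,255),.058,b),("blue",(100,150,80),(125,255,255),.058,b),("green",(50,120,60),(85,255,255),.052,g)):
    c,uv,A,D=seg(n,lo,hi,bb);print(n,nm,uv.round(1),A,onz(c,uv,z).round(4),atd(c,uv,D).round(4))
```

```text
scene red [449.5 282.7] 180 [0.4485 0.3265 0.058 ] [0.4477 0.3262 0.0566]
scene yel [423.3 270.9] 171 [0.4704 0.2544 0.058 ] [0.471  0.2547 0.0589]
scene blue [397.7 259.7] 176 [0.4932 0.183  0.058 ] [0.4923 0.1824 0.0564]
scene green [255.6 179.6] 54 [ 0.5843 -0.3192  0.052 ] [ 0.586  -0.3164  0.0554]
side red [319.5 334. ] 203 [0.4501 0.3279 0.058 ] [0.45   0.3284 0.0587]
side yel [320.9 310.6] 176 [0.4723 0.2565 0.058 ] [0.4724 0.256  0.0574]
side blue [321.8 288.6] 146 [0.4952 0.1852 0.058 ] [0.4956 0.1841 0.0567]
side green [347.7 172.9] 47 [ 0.5861 -0.3166  0.052 ] [ 0.5865 -0.3179  0.051 ]
```

View pics/crop1.png

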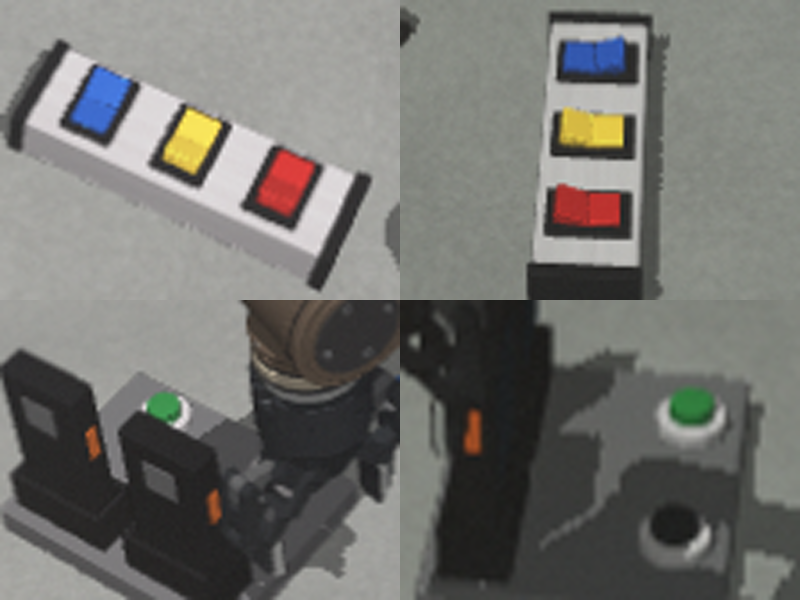

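The crops show the far halves raised on red and yellow and flat on blue. The spacing along the strip measures 75 mm, as it should, and the strip's yaw is about 0.30 rad. I aim 19 mm beyond the red pivot, at (0.467, 0.333), with the fingers shut.

```bash
python3 -m handwheel '[-0.12,0.2,0,0,0,0,-0.12,0.2,0,0,0,0,-0.12,0.2,0,0,0,0,-0.12,0.2,0,0,0,0,-0.12,0.2,0,0,0,0]' 0 20
python3 -m handwheel '[-0.15,0.22,0,0,0,0,-0.15,0.22,0,0,0,0,-0.15,0.22,0,0,0,0,-0.16,0.22,0,0,0,0,-0.16,0.22,0,0,0,0]'
python3 -m handwheel '[0,0,-0.25,0,0,0,0,0,-0.25,0,0,0,0,0,-0.25,0,0,0,0,0,0,0,0,0]'
python3 - <<'E'
from h import *
s=ctrl.get_state();print(s["contact_force"])
c=imaging.get_calibration("side");p,D=imaging.read_camera("side")
cv2.imwrite("pics/s1.png",cv2.resize(p[200:380,220:420],(800,720)[:1]+(600,)))
E
```

```text
time: 0.52
eef_pos: [0.5836, 0.1511, 0.2496]
tcp_rot: [0.707, 0.707, -0.0, -0.0]
contact_force: [-0.4, 0.0, 0.0]
opening: 0.298
finger_force: 0.0
time: 0.93
eef_pos: [0.4678, 0.3162, 0.2498]
tcp_rot: [0.707, 0.707, -0.0, -0.0]
contact_force: [-0.3, 0.9, -0.4]
opening: -0.003
finger_force: 0.0
time: 1.27
eef_pos: [0.4635, 0.3129, 0.1288]
tcp_rot: [0.707, 0.707, -0.008, -0.003]
contact_force: [-1.6, -1.0, -2.0]
opening: 0.001
finger_force: 0.0
[-1.59669481 -0.96830825 -2.0091156 ]
```

View pics/s1.png

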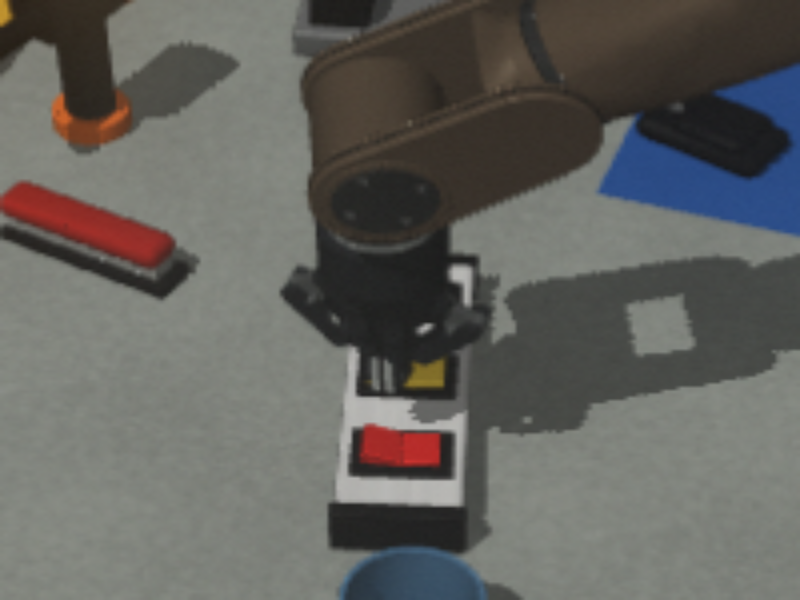

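The shut fingers stand above the strip, clear of the mug; they look over yellow only because of perspective, and measured y is 0.313. I shift to red and lower to just above it.

```bash
python3 -m handwheel '[0.02,0.13,0,0,0,0,0,0,-0.1,0,0,0,0,0,-0.1,0,0,0,0,0,0,0,0,0,0,0,0,0,0,0]'
python3 - <<'E'
from h import *
p,D=imaging.read_camera("side")
cv2.imwrite("pics/s2.png",cv2.resize(p[260:380,240:400],(800,600)))
print(ctrl.get_state()["eef_pos"])
E
```

```text
time: 1.73
eef_pos: [0.4733, 0.3347, 0.1095]
tcp_rot: [0.707, 0.707, 0.001, 0.0]
contact_force: [-0.5, -0.3, -0.9]
opening: -0.002
finger_force: 0.0
[0.47373164 0.33485287 0.11005762]
```

View pics/s2.png

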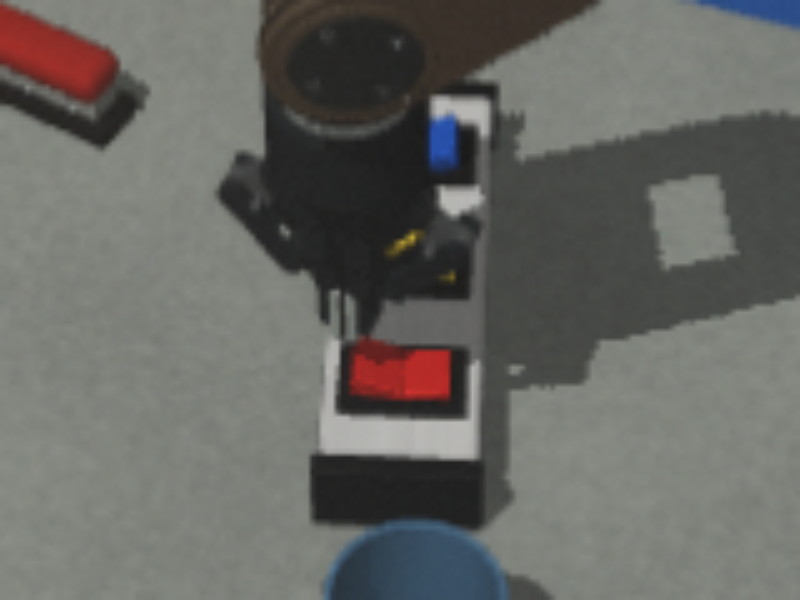

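The fingers hang over the far side of red but about 7 mm too far out, so I move back and press slowly.

```bash
python3 -m handwheel '[-0.045,-0.01,-0.07,0,0,0,0,0,-0.07,0,0,0,0,0,-0.03,0,0,0,0,0,0,0,0,0,0,0,0,0,0,0]'
python3 -m handwheel '[0,0,-0.03,0,0,0,0,0,-0.03,0,0,0,0,0,0,0,0,0]'
```

```text
time: 2.2
eef_pos: [0.4654, 0.3328, 0.0819]
tcp_rot: [0.707, 0.707, -0.001, -0.0]
contact_force: [0.1, 0.3, -0.6]
opening: -0.001
finger_force: 0.0
time: 2.45
eef_pos: [0.4672, 0.3336, 0.0746]
tcp_rot: [0.707, 0.707, 0.002, 0.001]
contact_force: [2.4, 0.7, 5.1]
opening: -0.003
finger_force: 2.6
```

```bash
python3 -m handwheel '[0,0,-0.02,0,0,0,0,0,0,0,0,0,0,0,0,0,0,0]'
python3 -m handwheel '[0,0,-0.02,0,0,0,0,0,0,0,0,0,0,0,0,0,0,0]'
```

```text
time: 2.7
eef_pos: [0.4674, 0.3337, 0.0743]
tcp_rot: [0.707, 0.707, 0.001, 0.001]
contact_force: [-3.8, -2.0, 18.6]
opening: 0.001
finger_force: 9.1
time: 2.95
eef_pos: [0.4675, 0.3338, 0.0741]
tcp_rot: [0.707, 0.707, 0.0, 0.001]
contact_force: [-10.1, -7.3, 31.2]
opening: 0.003
finger_force: 15.8
```

The stop is reached (31 N with no further travel). Next I lift, check red and move to yellow.

```bash
python3 -m handwheel '[0,0,0.15,0,0,0,0,0,0.15,0,0,0,0.075,-0.24,0,0,0,0,0.075,-0.24,0,0,0,0,0,0,0,0,0,0]'
python3 -m handwheel '[0,0,0,0,0,0,0,0,0,0,0,0,0,0,0,0,0,0]'
python3 - <<'E'
from h import *
p,D=imaging.read_camera("side")
cv2.imwrite("pics/s3.png",cv2.resize(p[260:380,240:400],(800,600)))
E
```

```text
time: 3.37
eef_pos: [0.4893, 0.257, 0.1122]
tcp_rot: [0.708, 0.706, -0.001, 0.001]
contact_force: [0.0, -0.1, 0.3]
opening: -0.0
finger_force: 0.0
time: 3.62
eef_pos: [0.4875, 0.2616, 0.1117]
tcp_rot: [0.707, 0.707, -0.001, -0.0]
contact_force: [0.4, 0.0, -0.3]
opening: 0.0
finger_force: 0.0
```

View pics/s3.png

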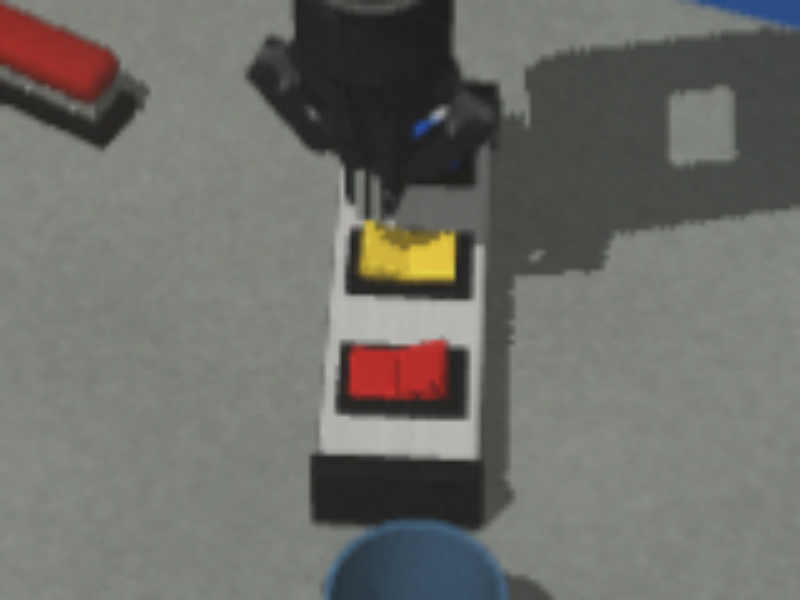

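Red is now over: its near half, at about (425,365) in the crop, is up. The fingers are above the far half of yellow at (0.488, 0.262), so I press.

```bash
python3 -m handwheel '[0.01,0,-0.1,0,0,0,0,0,-0.08,0,0,0,0,0,0,0,0,0,0,0,0,0,0,0]'
python3 -m handwheel '[0,0,-0.03,0,0,0,0,0,-0.03,0,0,0,0,0,-0.03,0,0,0,0,0,0,0,0,0,0,0,0,0,0,0]'
```

```text
time: 4.0
eef_pos: [0.4887, 0.2613, 0.0842]
tcp_rot: [0.707, 0.707, -0.001, -0.001]
contact_force: [-0.2, 0.5, 0.8]
opening: 0.003
finger_force: 0.0
time: 4.42
eef_pos: [0.4917, 0.2619, 0.0745]
tcp_rot: [0.707, 0.707, 0.002, 0.001]
contact_force: [0.3, 0.5, 9.7]
opening: -0.001
finger_force: 4.8
```

```bash
python3 -m handwheel '[0,0,-0.02,0,0,0,0,0,-0.01,0,0,0,0,0,0,0,0,0,0,0,0,0,0,0]'
python3 -m handwheel '[0,0,0.25,0,0,0,0,0,0.25,0,0,0,0,0,0.25,0,0,0,0,0,0.25,0,0,0,0,0,0.15,0,0,0]'
python3 -m handwheel '[0,0,0,0,0,0,0,0,0,0,0,0]'
python3 - <<'E'
from h import *
import pickle
c=imaging.get_calibration("side");p,D=imaging.read_camera("side")
r=lambda x,y,w,h:cv2.resize(p[y:y+h,x:x+w],(400,300),interpolation=cv2.INTER_CUBIC)
cv2.imwrite("pics/s4.png",np.hstack([r(264,272,120,90),r(280,147,100,75)]))
pickle.dump((c,p,D),open("o2.pkl","wb"));print(ctrl.get_state()["eef_pos"])
x,y=335,160;m=cv2.inRange(cv2.cvtColor(p[y:y+25,x:x+30],cv2.COLOR_BGR2HSV),(50,120,60),(85,255,255));v,u=np.nonzero(m)
uv=(u.mean()+x,v.mean()+y);print(uv,len(u),onz(c,uv,.051))
E
```

```text
time: 4.75
eef_pos: [0.492, 0.262, 0.074]
tcp_rot: [0.707, 0.707, 0.001, 0.001]
contact_force: [-8.9, -3.8, 30.3]
opening: 0.0
finger_force: 15.1
time: 5.17
eef_pos: [0.4904, 0.2612, 0.244]
tcp_rot: [0.707, 0.707, 0.002, 0.001]
contact_force: [1.6, 0.1, 0.3]
opening: 0.002
finger_force: 0.0
time: 5.33
eef_pos: [0.49, 0.2611, 0.2411]
tcp_rot: [0.707, 0.707, 0.001, 0.001]
contact_force: [-0.1, 0.4, -0.3]
opening: -0.001
finger_force: 0.0
[0.4890396  0.2607609  0.23896495]
(np.float64(nan), np.float64(nan)) 0 [nan nan nan]<stdin>:8: RuntimeWarning: Mean of empty slice.
  ret = ret.dtype.type(ret / rcount)
```

View pics/s4.png

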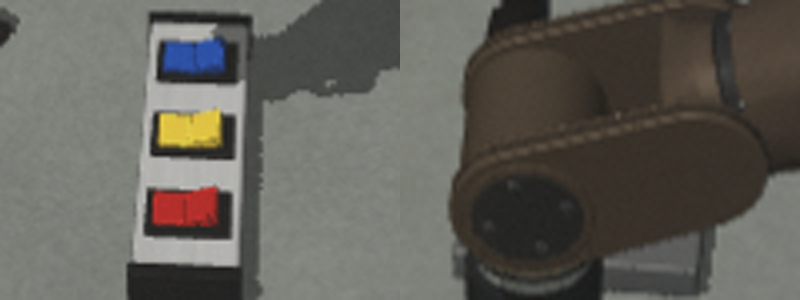

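All three rockers are on. Now to the green button at (0.585, −0.318), where the two cameras agree to within 3 mm.

```bash
python3 -m handwheel '[0.04,-0.24,0.03,0,0,0,0.04,-0.24,0.03,0,0,0,0.04,-0.24,0,0,0,0,0.04,-0.24,0,0,0,0,0.04,-0.24,0,0,0,0]'
python3 -m handwheel '[0.04,-0.24,0,0,0,0,0.04,-0.24,0,0,0,0,0.04,-0.24,0,0,0,0,0.04,-0.24,0,0,0,0,0.04,-0.24,0,0,0,0]'
python3 -m handwheel '[0.04,-0.24,0,0,0,0,0.04,-0.24,0,0,0,0,0.04,-0.24,0,0,0,0,0.04,-0.24,0,0,0,0,0.04,-0.24,0,0,0,0]'
python3 -m handwheel '[0.04,-0.24,0,0,0,0,0,0,0,0,0,0,0,0,0,0,0,0]'
```

```text
time: 5.8
eef_pos: [0.5181, 0.0795, 0.2456]
tcp_rot: [0.707, 0.707, -0.002, -0.002]
contact_force: [1.4, 0.7, -0.6]
opening: -0.001
finger_force: 0.0
time: 6.22
eef_pos: [0.5482, -0.1003, 0.2454]
tcp_rot: [0.707, 0.707, -0.001, -0.003]
contact_force: [0.4, -0.1, 0.3]
opening: -0.001
finger_force: 0.0
time: 6.63
eef_pos: [0.5784, -0.28, 0.2449]
tcp_rot: [0.707, 0.707, -0.001, -0.003]
contact_force: [0.3, 0.2, -0.3]
opening: 0.0
finger_force: 0.0
time: 6.88
eef_pos: [0.5843, -0.3161, 0.2447]
tcp_rot: [0.708, 0.706, -0.0, -0.003]
contact_force: [-0.7, 0.4, -0.7]
opening: 0.001
finger_force: 0.0
```

```bash
python3 -m handwheel '[0,0,-0.25,0,0,0,0,0,-0.25,0,0,0,0,0,-0.2,0,0,0,0,0,0,0,0,0,0,0,0,0,0,0]'
python3 - <<'E'
from h import *
q=[]
for n,(x,y,w,h) in(("side",(270,110,120,135)),("scene",(190,110,160,180))):
    p,D=imaging.read_camera(n);q.append(cv2.resize(p[y:y+h,x:x+w],(400,450),interpolation=cv2.INTER_CUBIC))
cv2.imwrite("pics/s5.png",np.hstack(q));print(ctrl.get_state()["eef_pos"])
E
```

```text
time: 7.3
eef_pos: [0.5839, -0.3123, 0.1402]
tcp_rot: [0.707, 0.708, -0.0, -0.004]
contact_force: [0.0, 0.4, 0.7]
opening: -0.002
finger_force: 0.0
[ 0.58663272 -0.31469541  0.14566284]
```

View pics/s5.png

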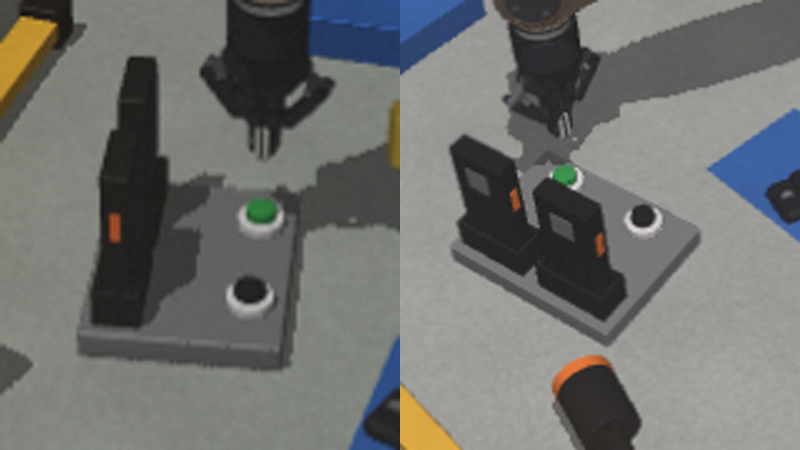

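The fingers stand straight above the green cap and well clear of the scanners and the black button. I go down and press.

```bash
python3 -m handwheel '[0,-0.015,-0.2,0,0,0,0,0,-0.15,0,0,0,0,0,-0.07,0,0,0,0,0,0,0,0,0,0,0,0,0,0,0]'
python3 -m handwheel '[0,0,-0.04,0,0,0,0,0,-0.03,0,0,0,0,0,0,0,0,0,0,0,0,0,0,0]'
```

```text
time: 7.82
eef_pos: [0.5865, -0.3176, 0.0824]
tcp_rot: [0.707, 0.707, 0.0, 0.001]
contact_force: [-0.3, -1.0, 0.8]
opening: -0.001
finger_force: 0.0
time: 8.15
eef_pos: [0.5864, -0.3176, 0.0713]
tcp_rot: [0.707, 0.707, 0.0, 0.001]
contact_force: [0.3, -0.4, 1.3]
opening: 0.002
finger_force: 0.8
```

```bash
python3 -m handwheel '[0,0,-0.03,0,0,0,0,0,-0.02,0,0,0,0,0,0,0,0,0,0,0,0,0,0,0]'
python3 -m handwheel '[0,0,-0.02,0,0,0,0,0,0,0,0,0,0,0,0,0,0,0]'
```

```text
time: 8.48
eef_pos: [0.5867, -0.3178, 0.065]
tcp_rot: [0.707, 0.707, 0.0, 0.001]
contact_force: [-1.2, 0.6, 8.7]
opening: 0.002
finger_force: 4.3
time: 8.73
eef_pos: [0.5868, -0.3179, 0.0648]
tcp_rot: [0.707, 0.707, -0.0, 0.0]
contact_force: [-5.8, 4.0, 19.8]
opening: -0.002
finger_force: 9.6
```

The button is at its stop (TCP at 0.065, force up to 20 N). I lift off and check.

```bash
python3 -m handwheel '[0,0,0.2,0,0,0,0,0,0.25,0,0,0,0,0,0.25,0,0,0,0,0,0.2,0,0,0,0,0,0.2,0,0,0]'
python3 -m handwheel '[0,0,0,0,0,0,0,0,0,0,0,0,0,0,0,0,0,0]'
python3 - <<'E'
from h import *
p,D=imaging.read_camera("side")
r=lambda x,y,w,h:cv2.resize(p[y:y+h,x:x+w],(400,300),interpolation=cv2.INTER_CUBIC)
cv2.imwrite("pics/s6.png",np.hstack([r(264,272,120,90),r(270,140,120,90)]))
E
```

```text
time: 9.15
eef_pos: [0.5856, -0.3171, 0.2263]
tcp_rot: [0.707, 0.707, -0.0, 0.0]
contact_force: [-0.4, 0.7, 0.0]
opening: 0.003
finger_force: 0.0
time: 9.4
eef_pos: [0.5851, -0.3168, 0.2233]
tcp_rot: [0.707, 0.707, -0.0, -0.001]
contact_force: [0.8, 1.3, 0.5]
opening: -0.0
finger_force: 0.0
```

View pics/s6.png

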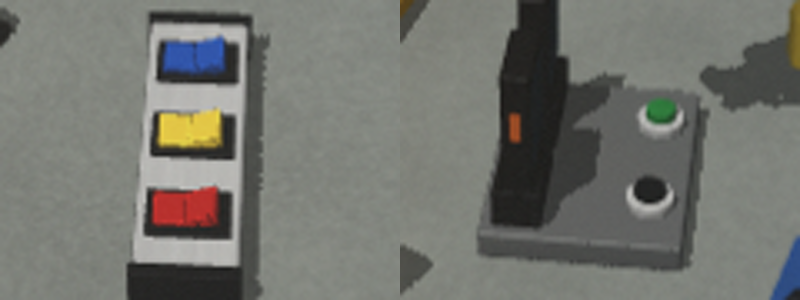

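All three rockers are on, both buttons are up, the scanners are standing and the arm is clear.

```bash
python3 -c "
from plant import ctrl
print(ctrl.sign_off())"
```

```text
the job is handed in; nothing more can be done
None
```

I pressed the red rocker, then the yellow, then the green button, each to its stop, and handed the job in at about 9.5 s; the last picture shows all three rockers on, both buttons up and the scanners standing, but no verdict came back.

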